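# Point out the brooch and its jar to the bench camera

## Task

Show the apprentice, through the bench camera, which brooch belongs in which jar: bring the fingertips a few centimetres straight above the brooch with the green stone and stay there about two seconds, then do the same above the lid of the blue-lidded jar, and then press the green button right down and let it come up again to log the choice. Only point: no brooch, jar or loose thing may be touched, lifted or moved, and the red button stays unpressed. Do not come down over either of the other brooches or the yellow-lidded jar, not even in passing; travel well above them.

Things in the scene. Friction and masses are not known exactly. Their poses are not given: they have to be found in the camera images.
- brooch_green: round silver-coloured brooch, 44 mm in diameter, with a domed green stone 28 mm wide in its middle in a thin brass setting; 12 mm high in all, stone included. One of three alike but for the stone's colour, lying flat about 80 mm apart in a slightly ragged row, in any order, on a 120 x 240 mm bare metal plate, 4 mm thick. Loose. Origin: centre of its underside, z up through the stone
- brooch_blue: the same brooch with a blue stone; origin at the centre of its underside. Not to be pointed at
- brooch_red: the same brooch with a red stone; origin at the centre of its underside. Not to be pointed at
- jar_blue: squat closed glass jar with a blue lid, 66 mm in diameter, 62 mm high to the top of the lid, standing loose on the bench to the robot's left of the metal plate. Origin: centre of its underside, z up
- jar_yellow: the same jar with a yellow lid; it stands beside the blue-lidded one, nearer or farther; the gap between the two is as little as 24 mm. Origin: centre of its underside. Not to be pointed at
- log_button (a joint): green push button of the bench camera: 0 when up, 0.006 (m) when fully down; a spring needs about 5 N to push it right down and brings it up again when released
- log_button_top (a point): centre of the top face of the green button, 28 mm wide; it sits with the red one on a fixed grey box 90 x 160 x 45 mm high to the robot's right of the plate, and is pressed straight down
- erase_button (a joint): red push button on the same box: 0 when up, 0.006 (m) when fully down. Not to be pressed
- erase_button_top (a point): centre of the top face of the red button, 28 mm wide, 84 mm from the green one on either side of it
- handpiece: grey rotary handpiece lying on the bench beyond the plate, about 200 mm long, 27 mm thick, long axis x; bystander. Origin on its underside near the middle of the body
- hammer: hammer with a wooden handle lying on the bench beyond the button box, about 260 mm long, 26 mm high; bystander. Origin on its underside
- plain_ring: small brass finger ring, 23 mm wide, 6 mm high, lying on the bench near the robot; bystander. Origin: centre of its underside
Things that resemble listed ones, but are neither listed nor needed, are in the scene too. What is shaped like the brooch_green but black or pink is not meant.

How it is judged:
On the way, in this order (a step that is already met when the one before it is completed fails the run):
1. the fingertips dwell just above the green-stoned brooch for 1.6 s (horizontal distance between the grasp point and brooch_green below 0.02 m and z of the grasp point in the frame of brooch_green between 0.027 and 0.107 m), for 1.6 s.
2. the fingertips dwell just above the blue lid for 1.6 s (horizontal distance between the grasp point and jar_blue below 0.025 m and z of the grasp point in the frame of jar_blue between 0.077 and 0.157 m), for 1.6 s.
3. the green button is pressed right down (value of joint log_button above 0.0045 m), for 0.05 s.
At the end, for the whole second after the job is handed in: both buttons are up again (within 1.5 mm), and every brooch, jar and bystander lies at rest, upright, within 5 mm of where it began (value of joint each of log_button, erase_button below 0.0015 m and distance of each of brooch_green, brooch_blue, brooch_red, jar_blue, jar_yellow, handpiece, hammer, plain_ring from where it was at the start of the episode below 0.005 m and linear speed of each of brooch_green, brooch_blue, brooch_red, jar_blue, jar_yellow, handpiece, hammer, plain_ring below 0.02 m/s and angle between each of brooch_green, brooch_blue, brooch_red, jar_blue, jar_yellow's own z axis and vertical below 0.1 rad); the robot touches nothing.
It fails at once if a brooch, jar or loose bystander is touched (over 0.2 N) (contact force between any of the fingers, the arm and brooch_green above 0.2 N or contact force between any of the fingers, the arm and brooch_blue above 0.2 N or contact force between any of the fingers, the arm and brooch_red above 0.2 N or contact force between any of the fingers, the arm and jar_blue above 0.2 N or contact force between any of the fingers, the arm and jar_yellow above 0.2 N or contact force between any of the fingers, the arm and handpiece above 0.2 N or contact force between any of the fingers, the arm and hammer above 0.2 N or contact force between any of the fingers, the arm and plain_ring above 0.2 N).
It fails at once if a brooch, jar or loose bystander is moved or lifted by more than 5 mm (distance of any of brooch_green, brooch_blue, brooch_red, jar_blue, jar_yellow, handpiece, hammer, plain_ring from where it was at the start of the episode above 0.005 m).
It fails at once if the fingers come down over another brooch (within 20 mm sideways of its centre, grasp point less than 95 mm above the stone) ((horizontal distance between the grasp point and brooch_blue below 0.02 m and z of the grasp point in the frame of brooch_blue between 0 and 0.107 m) or (horizontal distance between the grasp point and brooch_red below 0.02 m and z of the grasp point in the frame of brooch_red between 0 and 0.107 m)).
It fails at once if the fingers come down over the yellow-lidded jar (within 25 mm sideways of its centre, grasp point less than 95 mm above the lid) (horizontal distance between the grasp point and jar_yellow below 0.025 m and z of the grasp point in the frame of jar_yellow between 0 and 0.157 m).
It fails at once if the red button is pressed (more than 2 mm) (value of joint erase_button above 0.002 m).
It also fails if it takes over 59 s, if anything falls off the work surface, if the arm or the gripper's body presses on something with over 40 N, if the wrist force passes 120 N, or if a joint passes its speed limit or range.

## Robot

A 6-joint arm with a two-finger parallel gripper is mounted at the origin on the work surface. World frame = base frame: x ahead of the robot, y to its left, z up, the work surface at z = 0. Lengths are in m, angles in rad, forces in N, time in s.
With the tool pointing down it reaches from about 0.35 to 0.775 m from the base axis. Payload 7.3 kg.
Tool frame: the origin (TCP) lies at the very end of the fingers, on their centre line; the grasp point (between the pads) lies 19 mm behind it; z points along the fingers, x is the direction in which the jaws open and shut, and the axes are right-handed (so a half turn about z gives the same grasp; the last joint's range is limited). The gripper opens to 92 mm and grips with 3 to 60 N. Pads are 19 mm wide; open, the fingers measure 130 mm over their backs; the gripper's body (75 mm by 190 mm) begins 47 mm behind the grasp point.
Start: joints at [-1.378, 0.342, 1.524, -0, 1.275, -0.146], TCP at [0.175, -0.495, 0.227] pointing down, gripper open.
Joint ranges: [-2.53, 2.53], [-0.77, 2.02], [0.04, 2.7], [-1, 4.14], [0.28, 2.66], [-3.11, 3.11]. Speed limits (rad/s): [2.57, 2.57, 3.14, 3.14, 3.14, 3.14].

## Interface

Orientations are given as [roll, pitch, yaw] about the fixed x, y, z axes, in that order (R = Rz(yaw) Ry(pitch) Rx(roll)).
In Python, from cell import robot, read_camera, nets gives the robot as it stands. The module is installed in compiled form; this text tells all that it offers.
- The arm moves only by the tool carry_out, never from a script. Its arguments are lists of equal length, an entry for each row: "translation": the shift along the tool's x, y, z in m, a list of three; "turn": the turn, a rotation vector about the tool's x, y, z in rad, a list of three; "gripper": the gripper's target within -1 to 1 (shut at 1, half-way at 0, fully open at -1). A call has 1 to 10 rows; each row shifts and turns the commanded pose from where the row before left it, along the tool's axes as they then stand; what a row does not reach is not made up. A row lasts 1/10 s, in which the tool goes at most 50 mm and 8.59 degrees, less where a joint would pass 70% of its speed; a pose out of reach is approached as far as the arm can. A call with a gripper value outside its range is refused whole. The fingers move at their own pace and stop on an object; "squeeze" is the grip in N (left out, the last holds). Time passes only in rows, so rows that do not move let the fingers close. It gives the time, the measured TCP pose, the force and the opening at its end, in the units of the state.
- robot.observe(): the state, without advancing time (a new reading comes with each control period).
- read_camera(name): name is "side" or "top"; returns a dict with "img" (400x640x3 uint8, red, green, blue), "fx", "fy", "cx", "cy" (pixels), "distortion" ([k1, k2, p1, p2, k3] as OpenCV has them; the pictures are not rectified), "world_from_camera" (4x4, takes a point from camera to world coordinates). Camera axes: x right, y down, z forward; pixel columns grow to the right and rows downward; lengths in m; the calibration is good to about 2 mm. A picture is of the moment at which its call begins. There is no depth.
- robot.hand_in(): hands the job in, once; it reports no verdict.
Trained networks look in a picture, given as the dict that the camera call returned (one of the last four; its "shot" number tells which), for a name from the list of things; names that differ only in an ending like _2 or _b are one class to them, and where a whole thing is asked for, a point or a joint stands for the part that bears it (a point fixed in the world has none). Each returns a list of dicts, best first, with "score" (0 to 1); they miss things now and then, are a little off and sometimes report something else, mostly with a low value. They report only what shows in the picture. A call takes as long as a camera call. They do not tell look-alikes from the thing itself.
- nets.regions_of(picture, name): "region" (400x640 bool, what is visible of it) and "pixel" ([column, row] in pixels, amid what is visible of it).
- nets.tip_of(picture, name): "pixel" ([column, row] in pixels: a listed point, or the origin of a listed thing).
The state is a dict: "time": time; "qpos": joint angles; "qvel": joint speeds; "joint_efforts": joint torques, N m; "tool_pos": TCP position; "tool_rot": TCP orientation; "contact_force": force on the tool from outside, world axes, zero at the start; "torque": the same for the moment, N m; "opening": finger opening in m.
Only numpy, scipy, OpenCV 4.12 (cv2) and the standard library are available. Lean on these libraries where they do the work, as an engineer would, in place of code of your own. Each camera call takes 0.05 s, during which the arm holds its last target. There are 200 camera calls.

## Working session

There is one attempt and no reset: what is moved stays moved. The work goes in short steps, Python scripts to look and compute and a tool call to move; the robot and the scene stay as the last step left them, time stands still between calls to the robot, and variables do not carry over. Pictures are saved under pics/ and viewed, about 8 in all and at most 12, crops included, and the job is handed in when it is done.

Besides the shell and the picture viewer there is one more tool, called as name(argument=value, ...) on one line, values as JSON. carry_out: Moves the arm, as the interface text tells. Its arguments: {"type":"object","properties":{"translation":{"type":"array","items":{"type":"array","items":{"type":"number"}}},"turn":{"type":"array","items":{"type":"array","items":{"type":"number"}}},"gripper":{"type":"array","items":{"type":"number"}},"squeeze":{"type":"number"}},"required":["translation","turn","gripper"]}

```bash
mkdir -p pics; cat > h.py <<'E'
import numpy as np, cv2
from cell import robot, read_camera, nets
def ray(c,px):
    K=np.array([[c['fx'],0,c['cx']],[0,c['fy'],c['cy']],[0,0,1]])
    u=cv2.undistortPoints(np.array([[px]],float),K,np.array(c['distortion']))[0,0]
    T=np.array(c['world_from_camera']); return T[:3,3],T[:3,:3]@np.array([u[0],u[1],1])
def at_z(c,px,z):
    o,d=ray(c,px); return (o+d*(z-o[2])/d[2])[:2]
def save(c,n): cv2.imwrite('pics/'+n,c['img'][:,:,::-1])
E
python3 - <<'E'
from h import *
Z=dict(brooch_green=0.004,brooch_blue=.004,brooch_red=.004,jar_blue=0,jar_yellow=0,log_button_top=.055,erase_button_top=.055)
s=robot.observe(); print({k:np.round(s[k],3) for k in('time','tool_pos','tool_rot','contact_force','opening')})
for n in('top','side'):
    c=read_camera(n); save(c,n+'1.png'); print(n,np.round(c['world_from_camera'],2)[:3,3])
    for k,z in Z.items():
        for r in nets.tip_of(c,k)[:5]: print(k,round(r['score'],2),np.round(r['pixel']),np.round(at_z(c,r['pixel'],z),3))
E
```

```text
{'time': np.float64(0.0), 'tool_pos': array([ 0.174, -0.495,  0.226]), 'tool_rot': array([-3.141e+00,  2.000e-03, -1.232e+00]), 'contact_force': array([ 0.057,  0.476, -0.095]), 'opening': np.float64(0.092)}
top [ 0.39 -0.06  0.98]
brooch_green 0.83 [325. 276.] [ 0.405 -0.071]
brooch_green 0.67 [326. 161.] [ 0.69  -0.067]
brooch_green 0.51 [315. 221.] [ 0.537 -0.043]
brooch_blue 0.54 [350. 217.] [ 0.55  -0.129]
brooch_red 0.79 [285. 205.] [0.576 0.031]
jar_blue 0.7 [165. 196.] [0.591 0.33 ]
jar_blue 0.39 [353. 214.] [ 0.559 -0.136]
jar_yellow 0.83 [170. 264.] [0.425 0.299]
jar_yellow 0.75 [284. 138.] [0.75  0.042]
log_button_top 0.54 [468. 233.] [ 0.511 -0.396]
erase_button_top 0.43 [434. 228.] [ 0.521 -0.319]
side [0.44 0.54 0.73]
brooch_green 0.79 [333. 217.] [ 0.538 -0.041]
brooch_green 0.71 [273. 198.] [ 0.693 -0.067]
brooch_green 0.59 [388. 222.] [ 0.41  -0.053]
brooch_blue 0.59 [333. 215.] [ 0.539 -0.045]
brooch_blue 0.53 [337. 189.] [ 0.546 -0.132]
brooch_red 0.49 [314. 237.] [0.568 0.027]
jar_blue 0.82 [261. 378.] [0.587 0.34 ]
jar_blue 0.31 [315. 237.] [0.567 0.022]
jar_yellow 0.65 [355. 371.] [0.43  0.292]
log_button_top 0.55 [369. 107.] [ 0.512 -0.422]
erase_button_top 0.45 [360. 126.] [ 0.523 -0.327]
erase_button_top 0.28 [233. 228.] [0.731 0.078]
```

View pics/top1.png

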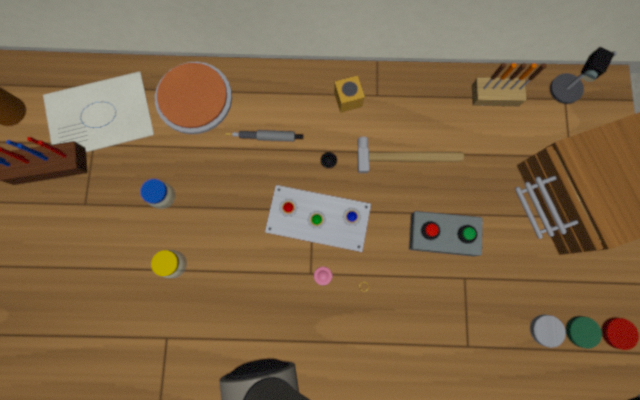

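View pics/side1.png

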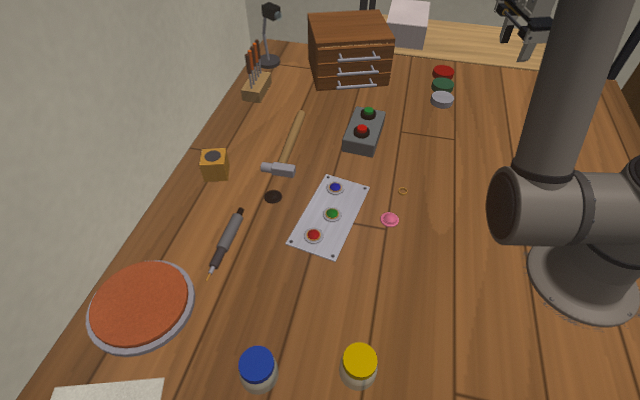

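Top view, left to right: red brooch (288,208), green (316,219) and blue (352,216) on the plate. The look-alikes are black (329,160) and pink (323,276). The blue lid is at (154,191) and the yellow at (165,264). On the box, red is at (431,230) and green at (468,234). Only (316,219) has a green stone, so that is the brooch meant. Next I measure by colour and confirm it in a crop.

```bash
python3 - <<'E'
from h import *
C={n:read_camera(n) for n in('top','side')}
P=dict(green=((316,219),(332,214),.012,(40,85)),red=((288,208),(314,235),.012,(-8,8)),blue=((352,216),(335,188),.012,(105,130)),
 jblue=((154,191),(257,363),.062,(100,130)),jyel=((165,264),(360,361),.062,(20,35)),
 log=((468,234),(369,112),.053,(40,85)),erase=((431,230),(362,131),.053,(-8,8)))
for k,(a,b,z,h) in P.items():
    rs=[];o=[]
    for n,p in(('top',a),('side',b)):
        c=C[n];hsv=cv2.cvtColor(c['img'],cv2.COLOR_RGB2HSV).astype(int);H=hsv[...,0]
        if h[0]<0:H=np.where(H>90,H-180,H)
        m=((H>=h[0])&(H<=h[1])&(hsv[...,1]>130)&(hsv[...,2]>50)).astype(np.uint8)
        _,l,st,ce=cv2.connectedComponentsWithStats(m)
        i=min((i for i in range(1,len(st)) if st[i,4]>15),key=lambda i:np.hypot(*(ce[i]-p)))
        o.append((np.round(ce[i],1),st[i,4],np.round(at_z(c,ce[i],z),4))); rs.append(ray(c,ce[i]))
    A=sum(np.eye(3)-np.outer(d,d)/(d@d) for _,d in rs);bb=sum((np.eye(3)-np.outer(d,d)/(d@d))@q for q,d in rs)
    print(k,*o,'tri',np.round(np.linalg.solve(A,bb),4))
t=cv2.resize(C['top']['img'][170:260,255:495],(800,300),interpolation=2);s=cv2.resize(C['side']['img'][100:260,280:400],(400,300)) 
s2=cv2.resize(C['side']['img'][335:400,230:400],(400,300))
cv2.imwrite('pics/crop.png',np.vstack([t,np.hstack([s,s2])])[:,:,::-1])
E
```

```text
green (array([316.3, 219.2]), np.int32(83), array([ 0.541 , -0.0472])) (array([331.7, 212.9]), np.int32(74), array([ 0.5422, -0.045 ])) tri [ 0.542  -0.0472  0.0092]
red (array([287.7, 207. ]), np.int32(76), array([0.5691, 0.0235])) (array([312.9, 234. ]), np.int32(88), array([0.5706, 0.0248])) tri [0.5702 0.0236 0.0103]
blue (array([351.5, 216.1]), np.int32(71), array([ 0.551 , -0.1323])) (array([334.8, 186.5]), np.int32(56), array([ 0.552 , -0.1304])) tri [ 0.5519 -0.1325  0.0097]
jblue (array([153.1, 190.8]), np.int32(477), array([0.5892, 0.3331])) (array([256. , 364.1]), np.int32(1019), array([0.5903, 0.338 ])) tri [0.5913 0.336  0.0553]
jyel (array([163.9, 262.6]), np.int32(612), array([0.4251, 0.2911])) (array([359.4, 360.5]), np.int32(1067), array([0.4265, 0.2955])) tri [0.4258 0.2934 0.056 ]
log (array([468.8, 233.1]), np.int32(142), array([ 0.512 , -0.3988])) (array([368.3, 109.8]), np.int32(48), array([ 0.5124, -0.4092])) tri [ 0.511  -0.3953  0.0628]
erase (array([431.5, 229.6]), np.int32(161), array([ 0.5177, -0.3137])) (array([361.5, 128.5]), np.int32(86), array([ 0.5183, -0.3205])) tri [ 0.5172 -0.312   0.0596]
```

View pics/crop.png

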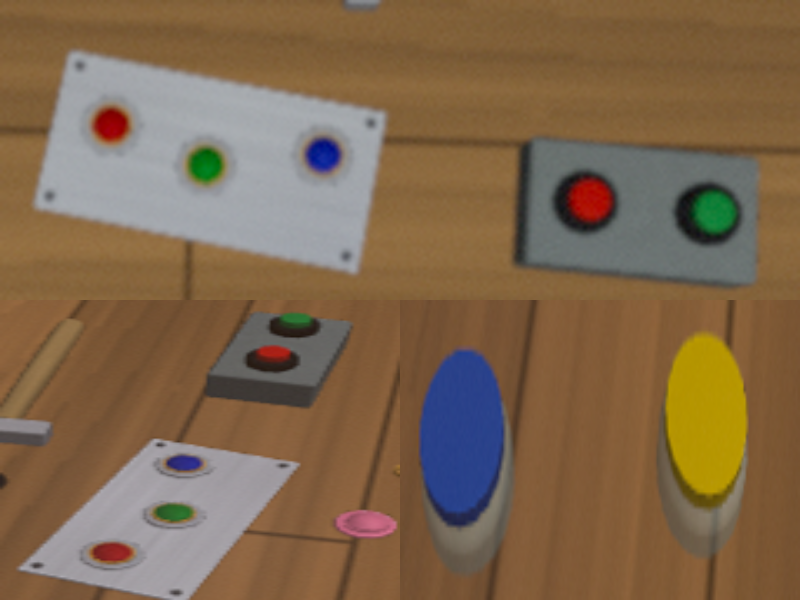

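The crop confirms it: the plate's middle brooch has the green stone in a brass setting, the blue lid is the farther jar, and the green button is the right-hand one. I'll shut the fingers and travel high.

carry_out(translation=[[-0.02,-0.033,0],[-0.02,-0.033,0],[-0.02,-0.033,0],[-0.02,-0.033,0],[-0.02,-0.033,0],[-0.02,-0.033,0],[-0.02,-0.033,0],[-0.02,-0.033,0],[-0.02,-0.033,0],[-0.02,-0.033,0]], turn=[[0,0,0],[0,0,0],[0,0,0],[0,0,0],[0,0,0],[0,0,0],[0,0,0],[0,0,0],[0,0,0],[0,0,0]], gripper=[1,1,1,1,1,1,1,1,1,1])

```text
time: 1.9
tool_pos: [0.4201, -0.1955, 0.2269]
tool_rot: [-3.141, -0.001, -1.232]
contact_force: [0.5, -0.5, 0.8]
opening: 0.0166
```

carry_out(translation=[[-0.02,-0.033,0],[-0.02,-0.033,0],[-0.02,-0.033,0],[-0.02,-0.033,0],[-0.02,-0.033,0],[0,0,0],[0,0,0],[0,0,0]], turn=[[0,0,0],[0,0,0],[0,0,0],[0,0,0],[0,0,0],[0,0,0],[0,0,0],[0,0,0]], gripper=[1,1,1,1,1,1,1,1])

```text
time: 2.7
tool_pos: [0.5411, -0.0484, 0.2266]
tool_rot: [3.141, -0.0, -1.233]
contact_force: [0.8, -0.4, 0.2]
opening: 0.0002
```

carry_out(translation=[[0,0,0.029],[0,0,0.029],[0,0,0.029],[0,0,0.029],[0,0,0.029],[0,0,0.029],[0,0,0],[0,0,0],[0,0,0],[0,0,0]], turn=[[0,0,0],[0,0,0],[0,0,0],[0,0,0],[0,0,0],[0,0,0],[0,0,0],[0,0,0],[0,0,0],[0,0,0]], gripper=[1,1,1,1,1,1,1,1,1,1])

```text
time: 3.7
tool_pos: [0.5427, -0.0482, 0.0545]
tool_rot: [-3.139, -0.002, -1.232]
contact_force: [-0.4, -0.3, 0.1]
opening: 0.0002
```

```bash
python3 - <<'E'
from h import *
c=read_camera('side');cv2.imwrite('pics/g.png',cv2.resize(c['img'][90:290,220:460],(720,600))[:,:,::-1])
E
```

```text
(no output)
```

View pics/g.png

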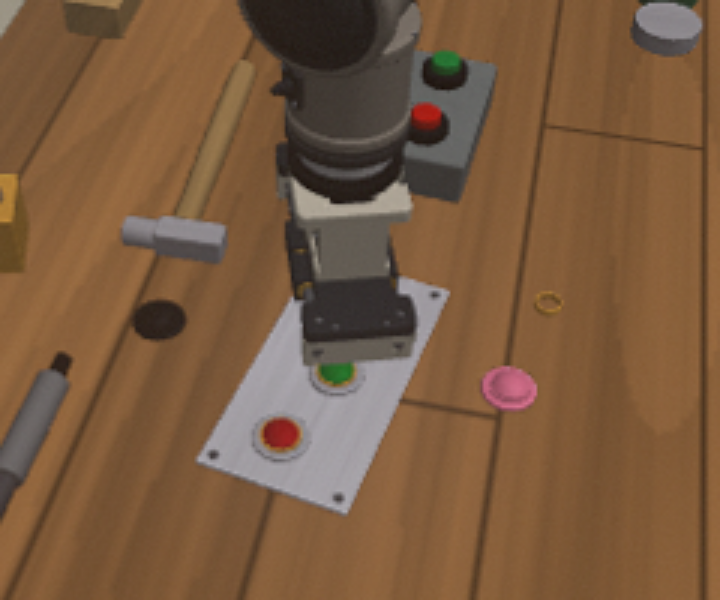

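The fingers are right over the green stone (crop pixel 337,370). I'll hold here.

carry_out(translation=[[0,0,0],[0,0,0],[0,0,0],[0,0,0],[0,0,0],[0,0,0],[0,0,0],[0,0,0],[0,0,0],[0,0,0]], turn=[[0,0,0],[0,0,0],[0,0,0],[0,0,0],[0,0,0],[0,0,0],[0,0,0],[0,0,0],[0,0,0],[0,0,0]], gripper=[1,1,1,1,1,1,1,1,1,1])

```text
time: 4.75
tool_pos: [0.5416, -0.0477, 0.0527]
tool_rot: [3.142, -0.0, -1.232]
contact_force: [0.3, 0.0, 0.6]
opening: 0.0004
```

carry_out(translation=[[0,0,0],[0,0,0],[0,0,0],[0,0,0],[0,0,0],[0,0,0],[0,0,0],[0,0,0],[0,0,0],[0,0,0]], turn=[[0,0,0],[0,0,0],[0,0,0],[0,0,0],[0,0,0],[0,0,0],[0,0,0],[0,0,0],[0,0,0],[0,0,0]], gripper=[1,1,1,1,1,1,1,1,1,1])

```text
time: 5.75
tool_pos: [0.5417, -0.0477, 0.0527]
tool_rot: [3.142, -0.0, -1.232]
contact_force: [0.1, 0.3, -0.1]
opening: 0.0005
```

carry_out(translation=[[0,0,-0.029],[0,0,-0.029],[0,0,-0.029],[0,0,-0.029],[0,0,-0.029],[0,0,-0.029],[0,0,0],[0,0,0]], turn=[[0,0,0],[0,0,0],[0,0,0],[0,0,0],[0,0,0],[0,0,0],[0,0,0],[0,0,0]], gripper=[1,1,1,1,1,1,1,1])

```text
time: 6.55
tool_pos: [0.5417, -0.0477, 0.227]
tool_rot: [-3.141, -0.001, -1.232]
contact_force: [-0.7, -0.4, -0.3]
opening: 0.0
```

carry_out(translation=[[-0.0346,-0.0172,0],[-0.0346,-0.0172,0],[-0.0346,-0.0172,0],[-0.0346,-0.0172,0],[-0.0346,-0.0172,0],[-0.0346,-0.0172,0],[-0.0346,-0.0172,0],[-0.0346,-0.0172,0],[-0.0346,-0.0172,0],[-0.0346,-0.0172,0]], turn=[[0,0,0],[0,0,0],[0,0,0],[0,0,0],[0,0,0],[0,0,0],[0,0,0],[0,0,0],[0,0,0],[0,0,0]], gripper=[1,1,1,1,1,1,1,1,1,1])

```text
time: 7.55
tool_pos: [0.5882, 0.3371, 0.2245]
tool_rot: [3.138, -0.0, -1.232]
contact_force: [0.3, -0.9, -0.2]
opening: 0.0003
```

carry_out(translation=[[0,0,0],[0,0,0],[0,0,0]], turn=[[0,0,0],[0,0,0],[0,0,0]], gripper=[1,1,1])

```text
time: 7.85
tool_pos: [0.5886, 0.3347, 0.2255]
tool_rot: [3.139, -0.001, -1.233]
contact_force: [-0.5, -0.1, 0.5]
opening: 0.0005
```

Now descend 0.125 m to about z 0.10 and dwell.

carry_out(translation=[[0,0,0.025],[0,0,0.025],[0,0,0.025],[0,0,0.025],[0,0,0.025],[0,0,0],[0,0,0],[0,0,0],[0,0,0],[0,0,0]], turn=[[0,0,0],[0,0,0],[0,0,0],[0,0,0],[0,0,0],[0,0,0],[0,0,0],[0,0,0],[0,0,0],[0,0,0]], gripper=[1,1,1,1,1,1,1,1,1,1])

```text
time: 8.85
tool_pos: [0.5894, 0.3359, 0.103]
tool_rot: [-3.14, 0.0, -1.232]
contact_force: [-0.4, 0.2, 1.2]
opening: 0.0001
```

```bash
python3 - <<'E'
from h import *
c=read_camera('side');d=read_camera('top');cv2.imwrite('pics/j.png',np.hstack([cv2.resize(c['img'][250:400,200:400],(400,300)),cv2.resize(d['img'][130:280,90:290],(400,300))])[:,:,::-1])
E
```

```text
(no output)
```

View pics/j.png

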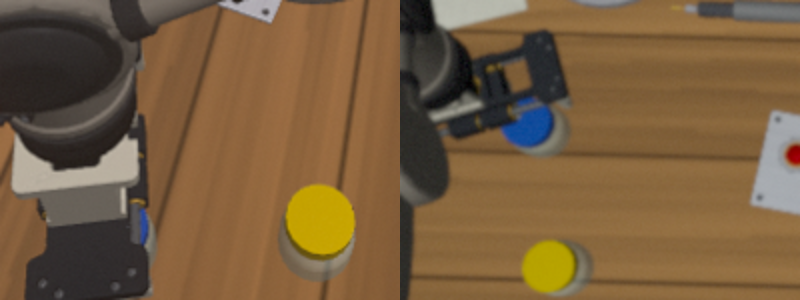

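carry_out(translation=[[0,0,0],[0,0,0],[0,0,0],[0,0,0],[0,0,0],[0,0,0],[0,0,0],[0,0,0],[0,0,0],[0,0,0]], turn=[[0,0,0],[0,0,0],[0,0,0],[0,0,0],[0,0,0],[0,0,0],[0,0,0],[0,0,0],[0,0,0],[0,0,0]], gripper=[1,1,1,1,1,1,1,1,1,1])

```text
time: 9.95
tool_pos: [0.5889, 0.3358, 0.1017]
tool_rot: [3.142, -0.0, -1.232]
contact_force: [-0.3, 1.0, -0.4]
opening: 0.0005
```

carry_out(translation=[[0,0,0],[0,0,0],[0,0,0],[0,0,0],[0,0,0],[0,0,0],[0,0,0],[0,0,0],[0,0,0],[0,0,0]], turn=[[0,0,0],[0,0,0],[0,0,0],[0,0,0],[0,0,0],[0,0,0],[0,0,0],[0,0,0],[0,0,0],[0,0,0]], gripper=[1,1,1,1,1,1,1,1,1,1])

```text
time: 10.95
tool_pos: [0.5889, 0.3358, 0.1017]
tool_rot: [3.142, -0.0, -1.232]
contact_force: [-0.3, -0.5, 0.2]
opening: 0.0005
```

The picture shows the gripper over the blue lid (left half 140,230; right half 528,122), with the yellow jar clear. Dwell done. Rise and travel high to the green button.

carry_out(translation=[[0,0,-0.025],[0,0,-0.025],[0,0,-0.025],[0,0,-0.025],[0,0,-0.025],[0,0,0],[0,0,0]], turn=[[0,0,0],[0,0,0],[0,0,0],[0,0,0],[0,0,0],[0,0,0],[0,0,0]], gripper=[1,1,1,1,1,1,1])

```text
time: 11.65
tool_pos: [0.5889, 0.3358, 0.2268]
tool_rot: [-3.141, -0.0, -1.232]
contact_force: [0.4, 0.9, 0.1]
opening: 0.0008
```

carry_out(translation=[[0.0333,0.0159,0],[0.0333,0.0159,0],[0.0333,0.0159,0],[0.0333,0.0159,0],[0.0333,0.0159,0],[0.0333,0.0159,0],[0.0333,0.0159,0],[0.0333,0.0159,0],[0.0333,0.0159,0],[0.0333,0.0159,0]], turn=[[0,0,0],[0,0,0],[0,0,0],[0,0,0],[0,0,0],[0,0,0],[0,0,0],[0,0,0],[0,0,0],[0,0,0]], gripper=[1,1,1,1,1,1,1,1,1,1])

```text
time: 12.65
tool_pos: [0.5484, -0.0324, 0.2251]
tool_rot: [3.139, 0.001, -1.232]
contact_force: [1.2, 0.5, -0.2]
opening: 0.0005
```

carry_out(translation=[[0.0333,0.0159,0],[0.0333,0.0159,0],[0.0333,0.0159,0],[0.0333,0.0159,0],[0.0333,0.0159,0],[0.0333,0.0159,0],[0.0333,0.0159,0],[0.0333,0.0159,0],[0.0333,0.0159,0],[0.0333,0.0159,0]], turn=[[0,0,0],[0,0,0],[0,0,0],[0,0,0],[0,0,0],[0,0,0],[0,0,0],[0,0,0],[0,0,0],[0,0,0]], gripper=[1,1,1,1,1,1,1,1,1,1])

```text
time: 13.65
tool_pos: [0.5094, -0.399, 0.2248]
tool_rot: [3.14, 0.003, -1.232]
contact_force: [-0.5, -0.1, -0.5]
opening: -0.0001
```

carry_out(translation=[[0,0,0],[0,0,0],[0,0,0],[0,0,0]], turn=[[0,0,0],[0,0,0],[0,0,0],[0,0,0]], gripper=[1,1,1,1])

```text
time: 14.05
tool_pos: [0.5106, -0.3967, 0.2265]
tool_rot: [3.141, 0.001, -1.231]
contact_force: [0.4, 0.6, 0.9]
opening: 0.0001
```

carry_out(translation=[[0,0,0.025],[0,0,0.025],[0,0,0.025],[0,0,0.025],[0,0,0.025],[0,0,0.02],[0,0,0.005],[0,0,0],[0,0,0]], turn=[[0,0,0],[0,0,0],[0,0,0],[0,0,0],[0,0,0],[0,0,0],[0,0,0],[0,0,0],[0,0,0]], gripper=[1,1,1,1,1,1,1,1,1])

```text
time: 14.95
tool_pos: [0.5111, -0.3982, 0.0781]
tool_rot: [-3.141, -0.002, -1.231]
contact_force: [0.2, -0.4, -0.6]
opening: 0.0004
```

```bash
python3 - <<'E'
from h import *
c=read_camera('side');d=read_camera('top');cv2.imwrite('pics/b.png',np.hstack([cv2.resize(c['img'][60:180,300:460],(400,300)),cv2.resize(d['img'][180:300,390:550],(400,300))])[:,:,::-1])
E
```

```text
(no output)
```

View pics/b.png

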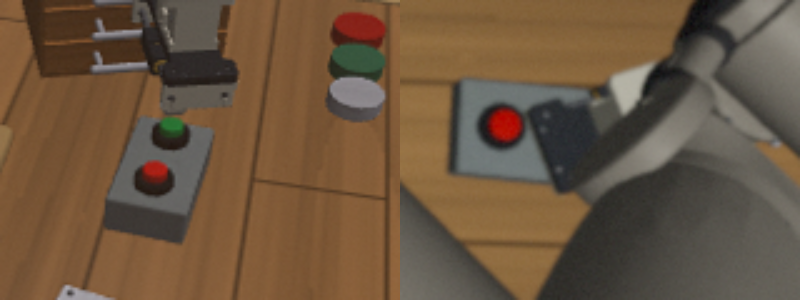

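carry_out(translation=[[0,0,0.002],[0,0,0.002],[0,0,0.002],[0,0,0.002],[0,0,0],[0,0,0]], turn=[[0,0,0],[0,0,0],[0,0,0],[0,0,0],[0,0,0],[0,0,0]], gripper=[1,1,1,1,1,1])

```text
time: 15.65
tool_pos: [0.5103, -0.398, 0.0686]
tool_rot: [3.141, 0.0, -1.232]
contact_force: [0.6, 0.0, -0.6]
opening: 0.0003
```

```bash
python3 - <<'E'
from h import *
c=read_camera('side')
T=np.linalg.inv(c['world_from_camera']);K=np.array([[c['fx'],0,c['cx']],[0,c['fy'],c['cy']],[0,0,1]])
P=np.array([[.5111,-.3982,.0781],[.5103,-.398,.0686],[.511,-.396,.06],[.5427,-.0482,.0545],[.5415,-.0465,.012]])
print(cv2.projectPoints(P,cv2.Rodrigues(T[:3,:3])[0],T[:3,3],K,np.array(c['distortion']))[0].squeeze().round(1))
cv2.imwrite('pics/b2.png',cv2.resize(c['img'][80:140,330:410],(800,600),interpolation=2)[:,:,::-1])
E
```

```text
[[369.1 104.6]
 [369.1 107.6]
 [368.4 110.5]
 [332.3 199.8]
 [332.1 212.5]]
```

View pics/b2.png

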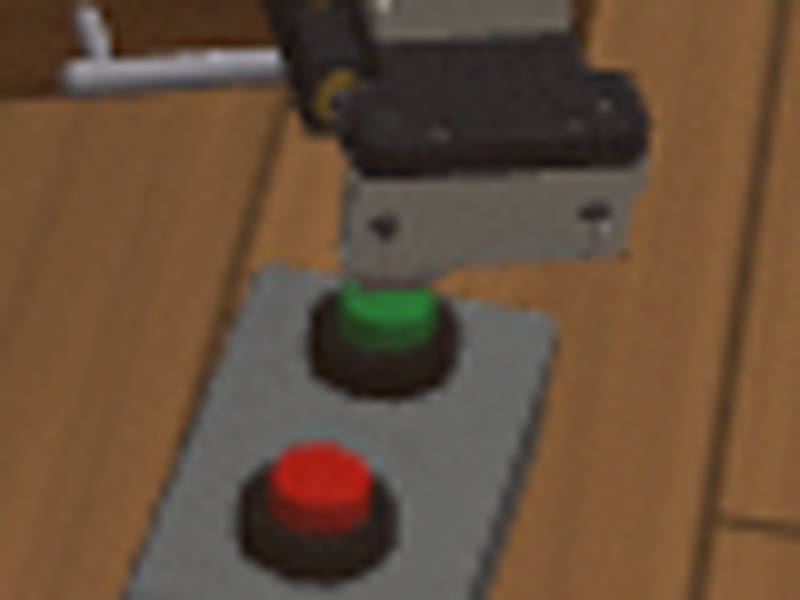

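The projected TCP falls at crop (391,276), at the pale pad tips right above the green button (388,300), so they are aligned. Press down.

carry_out(translation=[[0,0,0.002],[0,0,0.002],[0,0,0.002],[0,0,0.001],[0,0,0],[0,0,0]], turn=[[0,0,0],[0,0,0],[0,0,0],[0,0,0],[0,0,0],[0,0,0]], gripper=[1,1,1,1,1,1])

```text
time: 16.3
tool_pos: [0.5105, -0.3982, 0.0621]
tool_rot: [-3.141, -0.001, -1.232]
contact_force: [0.1, -0.6, 4.0]
opening: 0.001
```

carry_out(translation=[[0,0,0.001],[0,0,0.001],[0,0,0.001],[0,0,0],[0,0,0]], turn=[[0,0,0],[0,0,0],[0,0,0],[0,0,0],[0,0,0]], gripper=[1,1,1,1,1])

```text
time: 16.8
tool_pos: [0.5106, -0.3983, 0.0611]
tool_rot: [-3.141, -0.002, -1.232]
contact_force: [-3.2, 3.1, 18.3]
opening: 0.0004
```

The force rose linearly to about 4 N over roughly 5 mm, then jumped to 18 N at a hard stop, about 6 mm below first contact. The button is fully down, so release and rise.

carry_out(translation=[[0,0,-0.005],[0,0,-0.005],[0,0,-0.02],[0,0,-0.03],[0,0,-0.03],[0,0,-0.03],[0,0,-0.03],[0,0,0],[0,0,0],[0,0,0]], turn=[[0,0,0],[0,0,0],[0,0,0],[0,0,0],[0,0,0],[0,0,0],[0,0,0],[0,0,0],[0,0,0],[0,0,0]], gripper=[1,1,1,1,1,1,1,1,1,1])

```text
time: 17.8
tool_pos: [0.5096, -0.3974, 0.2068]
tool_rot: [3.14, 0.003, -1.232]
contact_force: [-0.0, 0.2, -0.7]
opening: 0.0005
```

```bash
python3 - <<'E'
from h import *
c=read_camera('side');b=cv2.imread('pics/side1.png')[:,:,::-1]
d=np.abs(c['img'].astype(int)-b).max(2)
for n,(x,y) in dict(g=(332,213),r=(313,234),b=(335,187),jb=(256,370),jy=(359,366),log=(368,112),er=(361,130),hp=(228,235),ham=(280,168),ring=(403,190)).items(): print(n,d[y-12:y+13,x-12:x+13].mean().round(1),d[y-12:y+13,x-12:x+13].max())
print(robot.observe()['tool_pos'],robot.observe()['contact_force'])
print(robot.hand_in())
E
```

```text
g 3.5 7
r 3.5 8
b 3.4 7
jb 3.0 7
jy 4.0 16
log 2.9 7
er 2.9 12
hp 2.9 8
ham 3.0 8
ring 3.0 7
[ 0.50963955 -0.3974084   0.20671592] [ 0.16535282 -0.69059841  0.25612398]
the job is handed in; nothing more can be done
None
```

I pointed at the green-stoned brooch and then at the blue lid, pressed the green button fully, rose clear and handed the job in at about 18 s. No verdict is reported.

- **Pointing:** the fingers were shut throughout. I held more than 2 s over the brooch (grasp point about 68 mm above its underside) and more than 2 s over the lid (about 121 mm above the jar's underside). Both were within about 2 mm sideways of where I measured the brooch and jar to be. Between targets I travelled with the fingertips about 0.225 m above the bench.
- **Button:** the force rose to about 4 N and then jumped to 18 N at a hard stop, about 6 mm below the estimated first contact. The button joint itself can't be read, so "fully down" rests on that force jump. It stopped at z 0.061, and the images had put the unpressed top at about 0.060–0.063; the press implies about 0.067. This didn't affect the press.
- **Last checks:** a side picture before and after showed only noise-level change at every brooch, jar, button and bystander, so nothing moved and both buttons are up. The contact force on the tool was about zero. No check failed.

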